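# Hook a dropped shaft collar out from under the drive guard

### The job

A steel shaft collar has dropped under the fixed bar guard on the worktop. With the hooked rod, reach in under the guard and draw the collar out until all of it lies flat on the open worktop in front of the guard, at least a centimetre clear of its front edge. Touch the collar only with the rod, leave the white stir bar lying where it is under the guard, and at the end lay the rod down flat on the worktop.

Things in the scene. Friction and masses are not known exactly. Their poses are not given: they have to be found in the camera images.
- guard: Fixed aluminium cage, 360 mm wide (y), 190 deep (x), 60 high; roof of thin steel bars 31 mm apart. Origin on the worktop under the middle of its front edge; x points inwards, y left along the front, z up. The front is open below a cross bar whose underside is 50 mm up. Side plates' inner faces at y = +-174 mm; a motor with its shaft stands from x = 138 mm on. Its floor is the worktop.
- collar: The dropped part: plain steel ring lying flat, 34 mm outside and 18 mm inside diameter, 20 mm high, about 90 g. Origin at the centre of its underside. It starts on the worktop 30 to 55 mm inside the guard, in its left or right half.
- stir_bar: White plastic stir bar lying in the other half under the guard, 40 mm long (its y), 10 mm wide and high, origin at the centre of its underside. To be left alone.
- hook_rod: Hooked rod, 120 g, lying flat right of the guard. Wooden handle 70 (x) x 22 (y) x 32 (z) mm; origin at the centre of its underside, z up. A 6 mm steel rod, axis 10 mm above that underside, runs along +x to a corner at x 160, y 0 mm, then bends left and a little back, straight to the hook's tip at x 150, y 40 mm (axis points; add 3 mm radius). Grip across the middle of the handle.
- hook_corner (a point): Corner of the hooked rod where the hook begins: the rod's axis at x = 160 mm, y = 0, z = 10 mm of hook_rod; axes as hook_rod.
There are look-alikes about, which are no part of the job. Several things have the shape of the hook_rod; the one meant has the colours described above.

How it is judged:
By the outcome, as a careful person would: the job done as asked, in the order asked, and still so for the second after the job is handed in, with the robot touching nothing.
It also fails if it takes over 42 s, if anything falls off the work surface, if the arm or the gripper's body presses on something with over 40 N, if the wrist force passes 120 N, or if a joint passes its speed limit or range.

### The arm

A 6-joint arm with a two-finger parallel gripper is mounted at the origin on a cart in front of the work surface, level with it; the furniture and walls round the work are solid. World frame = base frame: x ahead of the robot, y to its left, z up, the work surface at z = 0. Lengths are in m, angles in degrees, forces in N, time in s.
With the tool pointing down it reaches from about 0.35 to 0.875 m from the base axis. Payload 4.2 kg.
Tool frame: the origin (TCP) lies at the very end of the fingers, on their centre line; the grasp point (between the pads) lies r.pinch_z behind it (r.pinch_z is the distance from the TCP to the grasp point, in m); y points along the fingers, z is the direction in which the jaws open and shut, and the axes are right-handed (so a half turn about y gives the same grasp; the last joint's range is limited). The gripper opens to 87 mm and grips with 3 to 60 N. Pads are 19 mm wide; open, the fingers measure 117 mm over their backs; the gripper's body (75 mm by 190 mm) begins 51 mm behind the grasp point.
Start: joints at [81.681, 22.042, 0.453, 0, -68.411, -14.817], TCP at [0.246, 0.575, 0.223] pointing down, gripper open.
Joint ranges: [-179.83, 179.83], [-69.29, 118.12], [-61.27, 80.66], [-181.25, 117.63], [-171.15, -9.14], [-177.46, 177.46]. Speed limits (degrees/s): [159.86, 159.86, 180, 180, 180, 180].

### API

Orientations are given as a 3x3 rotation matrix whose columns are the frame's x, y, z axes.
In Python, from station import sense, capture, camera_params, r gives the robot as it stands.
- The arm moves only by the tool move_arm, never from a script. Its argument "increments" is text: rows parted by semicolons, each of 7 numbers parted by spaces: the closure, from -1 (fully open) to 1 (shut), so that 0 is half open, then the shift along the tool's x, y, z in m, then the turn, a rotation vector about the tool's x, y, z in rad. In form: hand x y z wx wy wz; .... A call has 1 to 8 rows; each row is the pose to reach, as a shift and turn from the pose commanded when the call began, along the tool's axes at that moment; what a row does not reach only later rows make up. A row lasts 1/10 s, in which the tool goes at most 50 mm and 8.59 degrees, less where a joint would pass 70% of its speed; a pose out of reach is approached as far as the arm can. A call with a gripper value outside its range is refused whole. The fingers move at their own pace and stop on an object; the grip force is fixed at half the most. Time passes only in rows, so rows that repeat a pose let the fingers close. It gives the time, the measured TCP pose, the force and the opening at its end, in the units of the state.
- sense(): the state, without advancing time (a new reading comes with each control period).
- capture(name): name is "side" or "top" or "wrist"; returns (picture, depth): 400x640x3 uint8, red, green, blue; 400x640 float32, m along the optical axis (not along the pixel's ray), 0 where there is no reading.
- camera_params(name): a dict with "fx", "fy", "cx", "cy" (pixels), "xyz" and "orientation" of the camera in the world. Camera axes: x right, y down, z forward; pixel columns grow to the right and rows downward; lengths in m; the calibration is good to about 2 mm. A picture is of the moment at which its call begins: read the wrist's pose just before it. camera_params takes no time and is no camera call; for the wrist camera it gives the pose at the moment of the call.
- r.finish_job(): hands the job in, once; it reports no verdict.
The state is a dict: "time_s": time; "joints": joint angles; "joint_velocities": joint speeds; "effort": joint torques, N m; "tcp_pos": TCP position; "ee_rot": TCP orientation; "wrist_force": force on the tool from outside, world axes, zero at the start; "moment": the same for the moment, N m; "gripper_width": opening from 0.0 (shut) to 1.0 (fully open).
Only numpy, scipy, OpenCV 4.12 (cv2) and the standard library are available. Lean on these libraries where they do the work, as an engineer would, in place of code of your own. Each camera call takes 0.05 s, during which the arm holds its last target.

## Working session

There is one attempt and no reset: what is moved stays moved. The work goes in short steps, Python scripts to look and compute and a tool call to move; the robot and the scene stay as the last step left them, time stands still between calls to the robot, and variables do not carry over. Pictures are saved under pics/ and viewed, and the job is handed in when it is done.

Besides the shell and the picture viewer there is one more tool, called by a JSON object that holds its "op" and its "data", one argument or row to a line. move_arm: Moves the arm, as the interface text tells. Its arguments: {"type":"object","properties":{"increments":{"type":"string"}},"required":["increments"]}

```bash
ls; mkdir -p pics; python3 - <<'E'
from station import sense, capture, camera_params, r
import cv2,numpy as np
for n in ("top","side"):
    p,d=capture(n); cv2.imwrite(f"pics/{n}0.png",p[:,:,::-1]); np.save(f"{n}0.npy",d)
    print(n,camera_params(n))
print(sense()); print(r.pinch_z)
E
```

```text
pics
top {'fx': 472.6161227712458, 'fy': 472.6161227712458, 'cx': 318.896265617222, 'cy': 194.492707052245, 'xyz': array([ 0.41858414, -0.15611944,  1.11286246]), 'orientation': array([[ 0.01209213, -0.99170787,  0.12794253],
       [-0.99981225, -0.01392883, -0.01347063],
       [ 0.01514102, -0.12775562, -0.9916901 ]])}
side {'fx': 483.38388803902484, 'fy': 483.38388803902484, 'cx': 320.74376720718874, 'cy': 200.6322525548418, 'xyz': array([ 0.19800887, -1.23750865,  0.57022343]), 'orientation': array([[ 0.94717991, -0.14571514,  0.28568744],
       [-0.32056925, -0.40448842,  0.85651881],
       [-0.0092505 , -0.90286002, -0.4298351 ]])}
{'time_s': 0.1, 'joints': array([ 8.16809192e+01,  2.20860496e+01,  3.88918758e-01, -2.43115527e-02,
       -6.84120613e+01, -1.48168227e+01]), 'joint_velocities': array([-0.06975516, -0.07866694,  0.16273001,  0.09564738, -0.01766978,
        0.00718114]), 'effort': array([-2.09180230e-04, -3.91691101e+01,  1.87934875e+01,  4.23188791e+00,
        1.34484668e-02, -7.39742791e-05]), 'tcp_pos': array([0.24534687, 0.57425276, 0.22158378]), 'ee_rot': array([[-9.19514000e-01, -6.66132866e-04, -3.93056688e-01],
       [ 3.93057238e-01, -1.82859149e-03, -9.19512188e-01],
       [-1.06222827e-04, -9.99998106e-01,  1.94324382e-03]]), 'wrist_force': array([-0.87106931, -0.37245933, -0.25119644]), 'moment': array([-0.017675  , -0.03910983,  0.00039659]), 'gripper_width': 1.0002877481388877}
0.0187
```

View pics/top0.png

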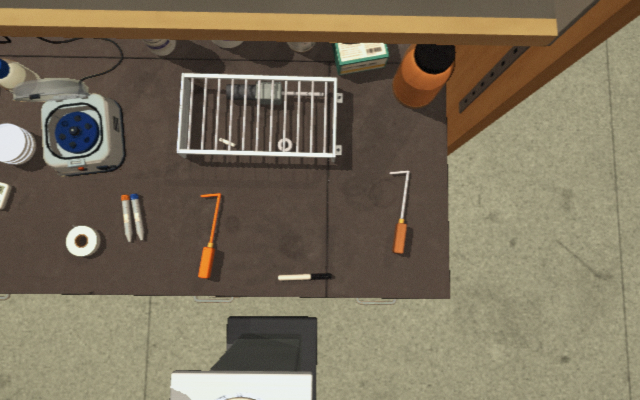

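View pics/side0.png

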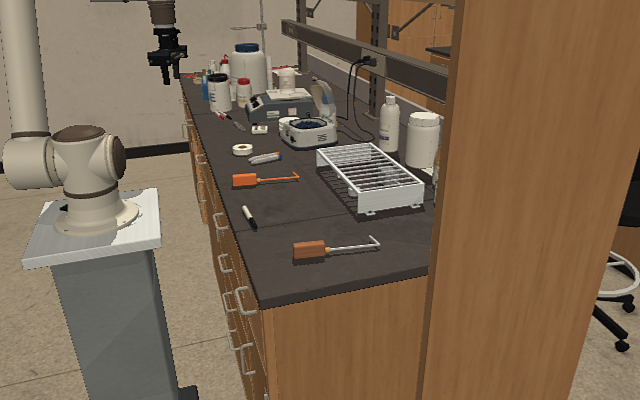

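The top view shows the guard spanning x 180–338, y 74–157 px. The collar is near (285,145) in its right half and the stir bar near (227,142) in its left half. The wood-and-steel rod lies at the right, with its handle at about (400,237) and corner at about (408,172). The all-orange rod at the left is the look-alike. Next I'll crop and measure.

```bash
cat > h.py <<'E'
import numpy as np,cv2
from station import sense, capture, camera_params, r
def proj(P,c):
    P=np.atleast_2d(P); q=(P-c['xyz'])@c['orientation']
    return np.c_[c['fx']*q[:,0]/q[:,2]+c['cx'],c['fy']*q[:,1]/q[:,2]+c['cy']]
def onz(u,v,z,c):
    d=c['orientation']@np.array([(u-c['cx'])/c['fx'],(v-c['cy'])/c['fy'],1.])
    return c['xyz']+d*(z-c['xyz'][2])/d[2]
E
python3 - <<'E'
import cv2
p=cv2.imread('pics/top0.png')
a=p[65:165,175:345]; cv2.imwrite('pics/g.png',cv2.resize(a,None,fx=4.5,fy=4.5,interpolation=cv2.INTER_CUBIC))
a=p[165:260,375:425]; cv2.imwrite('pics/r.png',cv2.resize(a,None,fx=6,fy=6,interpolation=cv2.INTER_CUBIC))
E
```

```text
(no output)
```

View pics/g.png

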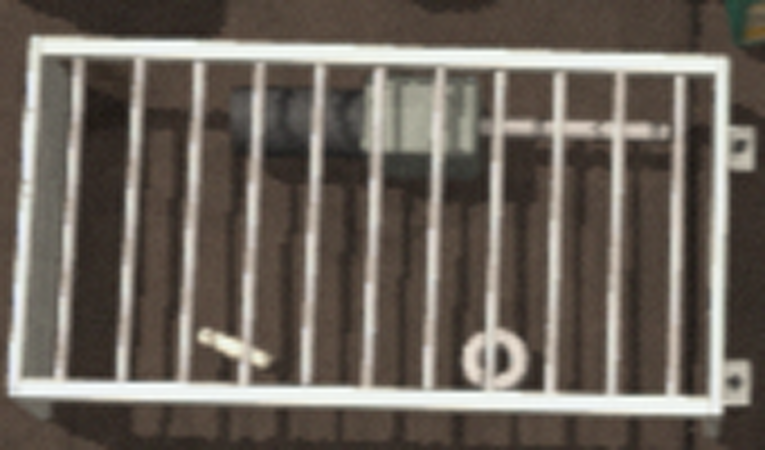

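View pics/r.png

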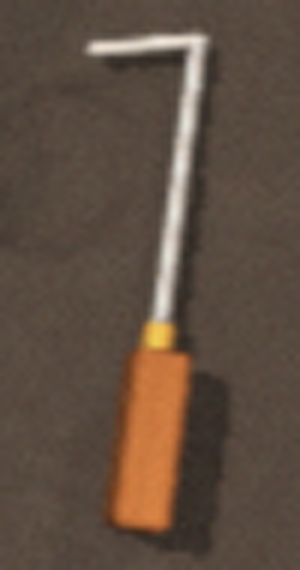

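```bash
cat > m.py <<'E'
from h import *
c=camera_params("top")
def G(x,y,z): return onz(175+(x+.5)/4.5-.5,65+(y+.5)/4.5-.5,z,c)
def R(x,y,z): return onz(375+(x+.5)/6-.5,165+(y+.5)/6-.5,z,c)
np.set_printoptions(precision=4,suppress=True)
g=[G(*q,.06) for q in [(30,38),(728,58),(722,412),(8,392)]]
for a in g: print('g',a)
print('w front',np.linalg.norm(g[2]-g[3]),'back',np.linalg.norm(g[0]-g[1]),'d',np.linalg.norm(g[0]-g[3]),np.linalg.norm(g[1]-g[2]))
f=g[3]-g[2]; yaw=np.arctan2(-f[0],f[1]); print('yaw',np.degrees(yaw))
o=(g[2]+g[3])/2; o[2]=0
# use centre of roof, too
ce=sum(g)/4; x=np.array([np.cos(yaw),np.sin(yaw),0]);y=np.array([-x[1],x[0],0])
o2=ce-.095*x; print('o',o,o2)
for n,p in [('collar',G(495,358,.02)),('stirA',G(200,334,.008)),('stirB',G(270,362,.008))]:
    print(n,p,'guard frame',(p-o2)@x,(p-o2)@y)
co=R(204,40,.010); ti=R(88,48,.010); col=R(158,335,.010)
print('corner',co,'tip',ti,np.linalg.norm(co-ti))
print('len', np.linalg.norm(co-col))
h=[R(*q,.032) for q in [(140,350),(191,352),(169,530),(114,527)]]
for a in h: print(a)
hc=sum(h)/4; print('handle',hc)
v=co-hc;v[2]=0; print('dist',np.linalg.norm(v),'yaw',np.degrees(np.arctan2(v[1],v[0])))
E
python3 m.py
```

```text
g [0.8331 0.1513 0.06  ]
g [ 0.8288 -0.2077  0.06  ]
g [ 0.6427 -0.2061  0.06  ]
g [0.6474 0.1532 0.06  ]
w front 0.3592621087340125 back 0.3590238588389774 d 0.1856573842918244 0.18615173741110563
yaw -0.7571588636533283
o [ 0.6451 -0.0264  0.    ] [ 0.643  -0.0261  0.06  ]
collar [ 0.6783 -0.0885  0.02  ] guard frame 0.03605633161405222 -0.06199708932874173
stirA [0.6917 0.0687 0.008 ] guard frame 0.047379841245463065 0.09541593947485918
stirB [0.6771 0.0312 0.008 ] guard frame 0.03329151274704654 0.05768721043092481
corner [ 0.6195 -0.3834  0.01  ] tip [ 0.6156 -0.3374  0.01  ] 0.04620908697570473
len 0.1187790441236967
[ 0.4948 -0.3529  0.032 ]
[ 0.4943 -0.3724  0.032 ]
[ 0.4266 -0.3633  0.032 ]
[ 0.4275 -0.3424  0.032 ]
handle [ 0.4608 -0.3577  0.032 ]
dist 0.16075045784600922 yaw -9.196648102795752
```

```bash
cat >> h.py <<'E'
from scipy.spatial.transform import Rotation as Ro
np.set_printoptions(precision=4,suppress=True)
def go(pos,yaw=None,s=None):
    """yaw = world heading (deg) of the rod x axis; tool z = -rod y, tool y = down"""
    s=s or sense(); A=s['ee_rot']; d=A.T@(np.array(pos)-s['tcp_pos'])
    if yaw is None: w=np.zeros(3)
    else:
        a=np.radians(yaw); xr=np.array([np.cos(a),np.sin(a),0]); yr=np.array([-xr[1],xr[0],0])
        B=np.c_[-xr,[0,0,-1],-yr]; assert np.linalg.det(B)>.99
        w=Ro.from_matrix(A.T@B).as_rotvec()
    print('t',s['time_s'],'tcp',s['tcp_pos'],'F',s['wrist_force'],'inc',d,w)
E
python3 - <<'E'
from h import *
go([.52,.25,.2]); go([.461,-.358,.16],-9.2)
c=camera_params('top'); print(onz(278,277,.005,c),onz(330,277,.005,c))
E
```

```text
t 0.1 tcp [0.2453 0.5743 0.2216] F [-0.8711 -0.3725 -0.2512] inc [-0.38    0.022   0.1902] [0. 0. 0.]
t 0.1 tcp [0.2453 0.5743 0.2216] F [-0.8711 -0.3725 -0.2512] inc [-0.5647  0.0631  0.7723] [-0.0019 -0.2434  0.0001]
[ 0.3681 -0.0791  0.005 ] [ 0.3695 -0.1992  0.005 ]
```

{"op": "move_arm", "data": {
  "increments": "-1 -0.38 0.02 0.19 0 0 0;-1 -0.38 0.02 0.19 0 0 0;-1 -0.38 0.02 0.19 0 0 0;-1 -0.38 0.02 0.19 0 0 0;-1 -0.38 0.02 0.19 0 0 0;-1 -0.38 0.02 0.19 0 0 0;-1 -0.38 0.02 0.19 0 0 0;-1 -0.38 0.02 0.19 0 0 0"
}}

```text
time_s: 0.9
tcp_pos: [0.5047, 0.2682, 0.2034]
ee_rot: [[-0.92, -0.0, -0.393], [0.393, -0.0, -0.92], [0.0, -1.0, 0.0]]
wrist_force: [0.8, 0.9, -0.9]
gripper_width: 1.0
```

```bash
python3 - <<'E'
from h import *
go([.461,-.358,.16],-9.2)
E
```

```text
t 0.9 tcp [0.5047 0.2682 0.2034] F [ 0.7692  0.9371 -0.9372] inc [-0.2057  0.0436  0.593 ] [-0.0004 -0.243   0.0004]
```

{"op": "move_arm", "data": {
  "increments": "-1 -0.2 0.04 0.57 0 -0.24 0;-1 -0.2 0.04 0.57 0 -0.24 0;-1 -0.2 0.04 0.57 0 -0.24 0;-1 -0.2 0.04 0.57 0 -0.24 0;-1 -0.2 0.04 0.57 0 -0.24 0;-1 -0.2 0.04 0.57 0 -0.24 0;-1 -0.2 0.04 0.57 0 -0.24 0;-1 -0.2 0.04 0.57 0 -0.24 0"
}}

```text
time_s: 1.7
tcp_pos: [0.4768, -0.1301, 0.1771]
ee_rot: [[-0.987, -0.0, -0.163], [0.163, 0.0, -0.987], [0.0, -1.0, -0.0]]
wrist_force: [0.8, -0.1, 0.2]
gripper_width: 1.002
```

```bash
python3 - <<'E'
from h import *
go([.461,-.358,.16],-9.2)
E
```

```text
t 1.7 tcp [ 0.4768 -0.1301  0.1771] F [ 0.7954 -0.1376  0.2359] inc [-0.0215  0.0171  0.2274] [ 0.0001 -0.0029  0.0001]
```

{"op": "move_arm", "data": {
  "increments": "-1 -0.02 0.017 0.22 0 -0.003 0;-1 -0.02 0.017 0.22 0 -0.003 0;-1 -0.02 0.017 0.22 0 -0.003 0;-1 -0.02 0.017 0.22 0 -0.003 0;-1 -0.02 0.017 0.22 0 -0.003 0;-1 -0.02 0.017 0.22 0 -0.003 0;-1 -0.02 0.017 0.22 0 -0.003 0"
}}

```text
time_s: 2.4
tcp_pos: [0.4607, -0.3486, 0.1596]
ee_rot: [[-0.987, -0.001, -0.161], [0.161, 0.001, -0.987], [0.001, -1.0, -0.001]]
wrist_force: [-0.3, -0.1, 0.1]
gripper_width: 0.999
```

```bash
python3 - <<'E'
from h import *
go([.461,-.358,.005],-9.2)
c=camera_params('wrist');p,d=capture('wrist');cv2.imwrite('pics/w1.png',p[:,:,::-1]);np.save('w1.npy',d);print(c)
# predicted points
a=np.radians(-9.2);X=np.array([np.cos(a),np.sin(a),0]);Y=np.array([-X[1],X[0],0])
o=np.array([.461,-.358,0])
for q in [(35,11,32),(35,-11,32),(-35,-11,32),(-35,11,32),(160,0,10),(150,40,10)]:
    print(q,proj(o+X*q[0]/1e3+Y*q[1]/1e3+[0,0,q[2]/1e3],c))
E
```

```text
t 2.4 tcp [ 0.4607 -0.3486  0.1596] F [-0.3282 -0.0708  0.1462] inc [-0.002   0.1546  0.0093] [ 0.0006 -0.0015  0.0014]
{'fx': 281.9059525159551, 'fy': 281.9059525159551, 'cx': 317.43391136377033, 'cy': 200.58647154627758, 'xyz': array([ 0.5292, -0.36  ,  0.3214]), 'orientation': array([[-0.1618, -0.9537, -0.2534],
       [-0.9868,  0.1561,  0.0424],
       [-0.0009,  0.257 , -0.9664]])}
(35, 11, 32) [[315.7348 158.6665]]
(35, -11, 32) [[337.268  158.6276]]
(-35, -11, 32) [[336.2244 223.4167]]
(-35, 11, 32) [[315.9568 223.4472]]
(160, 0, 10) [[326.6343  28.3876]]
(150, 40, 10) [[286.2651  39.8036]]
```

View pics/w1.png

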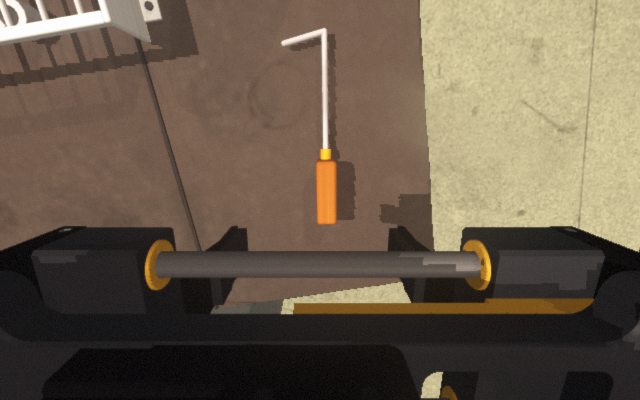

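The wrist picture shows the handle at cols 316–337, rows 160–224, and the corner at about (325,31). That agrees with the prediction within about 1–2 mm, so I'll descend.

{"op": "move_arm", "data": {
  "increments": "-1 -0.002 0 0.009 0 -0.001 0;-1 -0.002 0.05 0.009 0 -0.001 0;-1 -0.002 0.1 0.009 0 -0.001 0;-1 -0.002 0.13 0.009 0 -0.001 0;-1 -0.002 0.147 0.009 0 -0.001 0;-1 -0.002 0.155 0.009 0 -0.001 0;-1 -0.002 0.155 0.009 0 -0.001 0"
}}

```text
time_s: 3.15
tcp_pos: [0.4619, -0.3572, 0.0047]
ee_rot: [[-0.987, -0.001, -0.158], [0.158, 0.0, -0.987], [0.001, -1.0, -0.0]]
wrist_force: [-1.0, -0.5, -0.2]
gripper_width: 0.999
```

```bash
python3 - <<'E'
from h import *
go([.461,-.358,.005],-9.2)
E
```

```text
t 3.15 tcp [ 0.4619 -0.3572  0.0047] F [-1.0324 -0.5248 -0.2302] inc [ 0.0008 -0.0003  0.0009] [0.0003 0.002  0.0014]
```

Now I'll close the fingers.

{"op": "move_arm", "data": {
  "increments": "1 0 0 0 0 0 0;1 0 0 0 0 0 0;1 0 0 0 0 0 0;1 0 0 0 0 0 0;1 0 0 0 0 0 0;1 0 0 0 0 0 0;1 0 0 0 0 0 0;1 0 0 0 0 0 0"
}}

```text
time_s: 3.95
tcp_pos: [0.4619, -0.3578, 0.0053]
ee_rot: [[-0.987, -0.0, -0.159], [0.159, 0.0, -0.987], [0.0, -1.0, -0.0]]
wrist_force: [0.0, 0.0, 0.3]
gripper_width: 0.355
```

```bash
python3 - <<'E'
from h import *
go([.461,-.358,.005],-9.2)
E
```

```text
t 3.95 tcp [ 0.4619 -0.3578  0.0053] F [0.0008 0.0205 0.3432] inc [0.0008 0.0003 0.0003] [0.     0.0007 0.    ]
```

{"op": "move_arm", "data": {
  "increments": "1 0 0 0 0 0 0;1 0 0 0 0 0 0;1 0 0 0 0 0 0;1 0 0 0 0 0 0"
}}

```text
time_s: 4.35
tcp_pos: [0.4618, -0.3578, 0.0052]
ee_rot: [[-0.987, -0.0, -0.159], [0.159, 0.0, -0.987], [0.0, -1.0, -0.0]]
wrist_force: [-0.9, -0.4, -0.3]
gripper_width: 0.25
```

{"op": "move_arm", "data": {
  "increments": "1 0 -0.015 0 0 0 0;1 0 -0.03 0 0 0 0;1 0 -0.03 0 0 0 0"
}}

```text
time_s: 4.65
tcp_pos: [0.4632, -0.3584, 0.037]
ee_rot: [[-0.987, 0.004, -0.159], [0.159, -0.002, -0.987], [-0.004, -1.0, 0.001]]
wrist_force: [0.1, -0.4, -0.8]
gripper_width: 0.251
```

```bash
python3 - <<'E'
from h import *
go([.45,-.155,.035],-0.8)
E
```

```text
t 4.65 tcp [ 0.4632 -0.3584  0.037 ] F [ 0.099  -0.4369 -0.8391] inc [ 0.0453  0.0016 -0.1987] [-0.0015 -0.1454 -0.0037]
```

{"op": "move_arm", "data": {
  "increments": "1 0.045 0 -0.05 0 0 0;1 0.045 0 -0.1 0 -0.07 0;1 0.045 0 -0.15 0 -0.14 0;1 0.045 0 -0.199 0 -0.145 0;1 0.045 0 -0.199 0 -0.145 0;1 0.045 0 -0.199 0 -0.145 0;1 0.045 0 -0.199 0 -0.145 0"
}}

```text
time_s: 5.35
tcp_pos: [0.4489, -0.1543, 0.0349]
ee_rot: [[-1.0, -0.001, -0.015], [0.015, 0.0, -1.0], [0.001, -1.0, -0.0]]
wrist_force: [-0.2, -0.5, -1.6]
gripper_width: 0.246
```

```bash
python3 - <<'E'
from h import *
go([.45,-.155,.009],-0.8)
for n in("top","wrist"):
    p,d=capture(n);cv2.imwrite(f'pics/{n}2.png',p[:,:,::-1]);np.save(n+'2.npy',d)
p=cv2.imread('pics/top2.png')[100:260,240:400];cv2.imwrite('pics/top2c.png',cv2.resize(p,None,fx=3.75,fy=3.75,interpolation=cv2.INTER_CUBIC))
E
```

```text
t 5.35 tcp [ 0.4489 -0.1543  0.0349] F [-0.1543 -0.5071 -1.6227] inc [-0.0011  0.0259  0.0007] [ 0.     -0.0007  0.0008]
```

View pics/top2c.png

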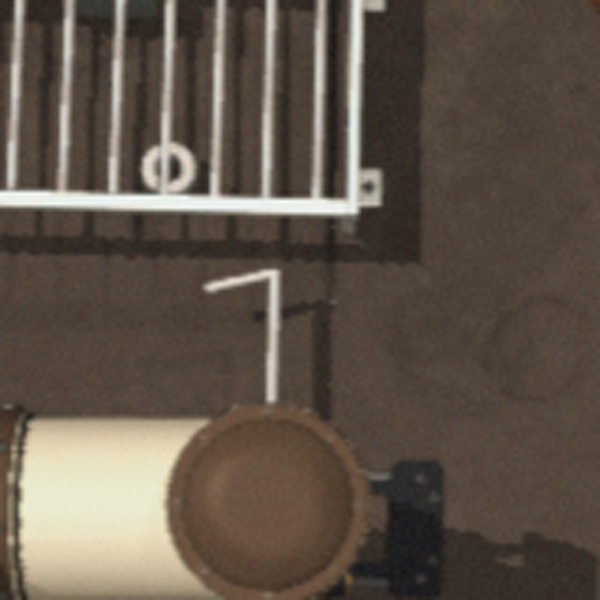

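View pics/wrist2.png

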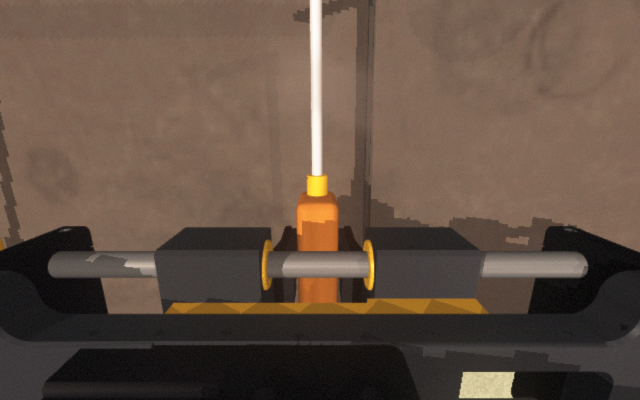

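The top crop shows the rod held straight: corner at crop (274,272), tip at (207,289), shaft right of the collar, which is at crop (168,167). Next I'll measure these points.

```bash
python3 - <<'E'
from h import *
c=camera_params('top')
f=lambda x,y,z:onz(240+(x+.5)/3.75-.5,100+(y+.5)/3.75-.5,z,c)
z=.0397
print('corner',f(274,273,z),'tip',f(206,290,z),'shaft',f(272,400,z),'collar',f(168,168,.02))
d=np.load('top2.npy'); print(d[172-2:176,308:318])
E
```

```text
corner [ 0.6081 -0.1558  0.0397] tip [ 0.5969 -0.1143  0.0397] shaft [ 0.5297 -0.1557  0.0397] collar [ 0.6776 -0.0881  0.02  ]
[[1.1279 1.1358 1.1292 1.128  1.1283 1.1288 1.1282 1.1336 1.1315 1.1318]
 [1.1341 1.132  1.1296 1.1265 1.1286 1.1306 1.1305 1.1284 1.133  1.13  ]
 [1.1289 1.0888 1.0863 1.0863 1.0855 1.0873 1.1261 1.1287 1.1309 1.132 ]
 [1.0851 1.0858 1.0893 1.0868 1.0854 1.0894 1.1302 1.1283 1.1271 1.1303]
 [1.0873 1.0862 1.0878 1.0907 1.0844 1.0855 1.1342 1.1334 1.1288 1.1281]
 [1.1245 1.1327 1.1272 1.1291 1.0888 1.0851 1.1245 1.1283 1.133  1.1293]]
```

```bash
python3 - <<'E'
from h import *
go([.45,-.159,.008],-0.8)
E
```

```text
t 5.45 tcp [ 0.4488 -0.1551  0.035 ] F [-0.183   0.2694 -1.6233] inc [-0.0013  0.027   0.0039] [-0.     -0.0026  0.0007]
```

{"op": "move_arm", "data": {
  "increments": "1 0 0.015 0.004 0 0 0;1 0 0.027 0.004 0 0 0;1 -0.02 0.027 0.004 0 0 0;1 -0.045 0.027 0.004 0 0 0;1 -0.07 0.027 0.004 0 0 0;1 -0.095 0.027 0.004 0 0 0;1 -0.113 0.027 0.004 0 0 0;1 -0.113 0.027 0.004 0 0 0"
}}

```text
time_s: 6.25
tcp_pos: [0.5644, -0.1615, 0.0079]
ee_rot: [[-1.0, 0.002, -0.017], [0.017, -0.0, -1.0], [-0.002, -1.0, 0.0]]
wrist_force: [-0.3, -0.6, -1.6]
gripper_width: 0.25
```

```bash
cat > look.py <<'E'
from h import *
import sys
go([.561,-.1105,.008],-0.8)
p,d=capture("top");n=sys.argv[1]
cv2.imwrite(f'pics/{n}.png',cv2.resize(p[80:240,220:380,::-1],None,fx=3.75,fy=3.75,interpolation=cv2.INTER_CUBIC))
E
python3 look.py t3
```

```text
t 6.25 tcp [ 0.5644 -0.1615  0.0079] F [-0.3231 -0.6083 -1.5511] inc [ 0.0042 -0.0001 -0.051 ] [-0.0004 -0.0028 -0.0022]
```

View pics/t3.png

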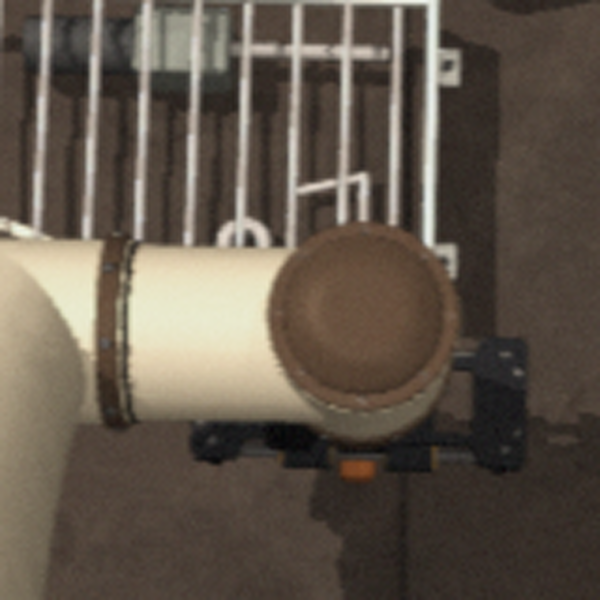

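The top crop shows the hook corner at (364,177) and tip at (298,190), behind and right of the collar, whose far edge is at (243,220). I'll shift left so that the hook sits behind the collar.

{"op": "move_arm", "data": {
  "increments": "1 0 0 -0.012 0 0 0;1 0 0 -0.024 0 0 0;1 0 0 -0.036 0 0 0;1 0 0 -0.045 0 0 0;1 0 0 -0.05 0 0 0;1 0 0 -0.05 0 0 0"
}}

```text
time_s: 6.9
tcp_pos: [0.5629, -0.1088, 0.0085]
ee_rot: [[-1.0, 0.0, -0.013], [0.013, 0.0, -1.0], [-0.0, -1.0, -0.0]]
wrist_force: [0.5, -0.5, -1.1]
gripper_width: 0.251
```

```bash
python3 look.py t4
```

```text
t 6.9 tcp [ 0.5629 -0.1088  0.0085] F [ 0.5298 -0.4909 -1.1316] inc [0.0019 0.0005 0.0018] [ 0.      0.0008 -0.0003]
```

View pics/t4.png

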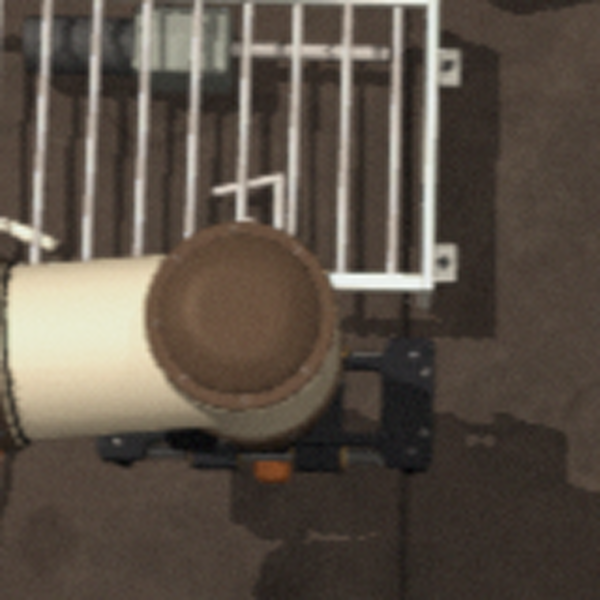

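The hook, with its corner at (281,178) and tip at (213,190), now lies behind the collar, whose far edge shows at (244,220). Nothing has been touched yet, so I'll pull out slowly.

{"op": "move_arm", "data": {
  "increments": "1 0.008 0 0 0 0 0;1 0.016 0 0 0 0 0;1 0.024 0 0 0 0 0;1 0.032 0 0 0 0 0;1 0.04 0 0 0 0 0;1 0.048 0 0 0 0 0;1 0.056 0 0 0 0 0;1 0.06 0 0 0 0 0"
}}

```text
time_s: 7.75
tcp_pos: [0.5019, -0.109, 0.0084]
ee_rot: [[-1.0, -0.0, -0.015], [0.015, 0.0, -1.0], [0.0, -1.0, -0.0]]
wrist_force: [0.3, 0.4, -2.2]
gripper_width: 0.251
```

```bash
python3 look.py t5
```

```text
t 7.75 tcp [ 0.5019 -0.109   0.0084] F [ 0.3315  0.3738 -2.1824] inc [-0.0591  0.0004  0.0007] [ 0.     -0.0009  0.0001]
```

View pics/t5.png

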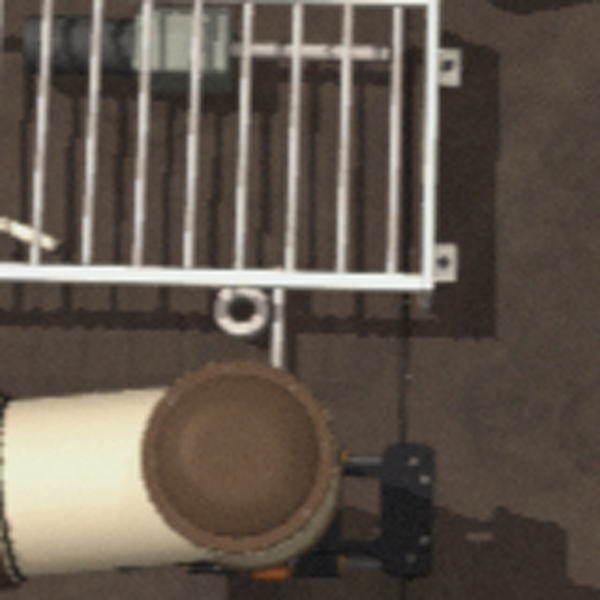

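The collar is following the hook and is now at (242,311), just in front of the guard edge. I'll pull 40 mm more.

{"op": "move_arm", "data": {
  "increments": "1 0.008 0 0 0 0 0;1 0.016 0 0 0 0 0;1 0.024 0 0 0 0 0;1 0.032 0 0 0 0 0;1 0.038 0 0 0 0 0;1 0.042 0 0 0 0 0;1 0.042 0 0 0 0 0"
}}

```text
time_s: 8.5
tcp_pos: [0.4598, -0.1084, 0.0083]
ee_rot: [[-1.0, -0.001, -0.015], [0.015, -0.0, -1.0], [0.001, -1.0, 0.0]]
wrist_force: [-0.4, -0.5, -1.4]
gripper_width: 0.248
```

```bash
python3 look.py t6
```

```text
t 8.5 tcp [ 0.4598 -0.1084  0.0083] F [-0.442  -0.4781 -1.4425] inc [-0.1012  0.0001  0.0006] [-0.0001 -0.0009  0.0013]
```

View pics/t6.png

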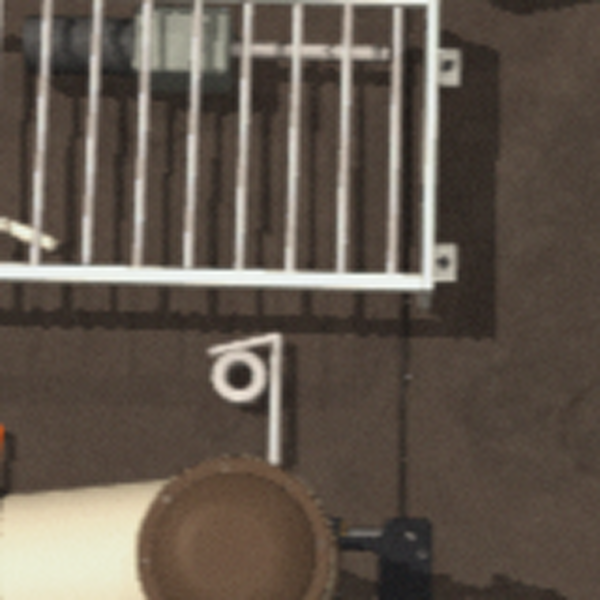

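The collar is clear of the guard, at (239,376), nested in the hook. I'll ease the hook 4 mm forward off it, lower the rod and release.

{"op": "move_arm", "data": {
  "increments": "1 -0.004 0 0 0 0 0;1 -0.004 0.0015 0 0 0 0;1 -0.004 0.003 0 0 0 0;1 -0.004 0.003 0 0 0 0"
}}

```text
time_s: 8.95
tcp_pos: [0.465, -0.1084, 0.0052]
ee_rot: [[-1.0, 0.0, -0.015], [0.015, -0.0, -1.0], [-0.0, -1.0, 0.0]]
wrist_force: [1.1, -0.6, 0.3]
gripper_width: 0.247
```

{"op": "move_arm", "data": {
  "increments": "-1 0 0 0 0 0 0;-1 0 0 0 0 0 0;-1 0 0 0 0 0 0;-1 0 0 0 0 0 0;-1 0 0 0 0 0 0;-1 0 0 0 0 0 0;-1 0 0 0 0 0 0;-1 0 0 0 0 0 0"
}}

```text
time_s: 9.75
tcp_pos: [0.4648, -0.1084, 0.0053]
ee_rot: [[-1.0, 0.0, -0.015], [0.015, -0.0, -1.0], [-0.0, -1.0, 0.0]]
wrist_force: [0.6, -0.7, 0.0]
gripper_width: 0.896
```

```bash
python3 -c "
from h import *
s=sense();print(s['tcp_pos'],s['gripper_width'],s['wrist_force'])"
```

```text
[ 0.4648 -0.1084  0.0053] 0.8961558395028058 [ 0.5997 -0.6721  0.0167]
```

{"op": "move_arm", "data": {
  "increments": "-1 0 -0.02 0 0 0 0;-1 0 -0.05 0 0 0 0;-1 0 -0.1 0 0 0 0;-1 0 -0.15 0 0 0 0;-1 0 -0.2 -0.05 0 0 0;-1 0 -0.2 -0.1 0 0 0;-1 0 -0.2 -0.15 0 0 0;-1 0 -0.2 -0.2 0 0 0"
}}

```text
time_s: 10.55
tcp_pos: [0.4674, 0.0774, 0.2063]
ee_rot: [[-1.0, 0.002, -0.016], [0.016, 0.001, -1.0], [-0.002, -1.0, -0.001]]
wrist_force: [1.4, 0.0, 0.0]
gripper_width: 0.998
```

{"op": "move_arm", "data": {
  "increments": "-1 0 0 -0.05 0 0 0;-1 0 0 -0.1 0 0 0;-1 0 0 -0.15 0 0 0;-1 0 0 -0.15 0 0 0;-1 0 0 -0.15 0 0 0;-1 0 0 -0.15 0 0 0"
}}

```text
time_s: 11.15
tcp_pos: [0.4694, 0.2249, 0.2049]
ee_rot: [[-1.0, -0.001, -0.015], [0.015, -0.001, -1.0], [0.001, -1.0, 0.001]]
wrist_force: [0.1, -0.3, -0.4]
gripper_width: 0.999
```

```bash
python3 - <<'E'
from h import *
s=sense();print(s['tcp_pos'],s['time_s'])
p,d=capture("top");cv2.imwrite('pics/t7.png',cv2.resize(p[60:270,170:380,::-1],None,fx=2.8,fy=2.8,interpolation=cv2.INTER_CUBIC));np.save('t7.npy',d)
cv2.imwrite('pics/t7f.png',p[:,:,::-1])
p,d=capture("side");cv2.imwrite('pics/s7.png',cv2.resize(p[120:280,200:440,::-1],None,fx=3.3,fy=3.3,interpolation=cv2.INTER_CUBIC))
E
```

```text
[0.4694 0.2249 0.2049] 11.15
```

View pics/t7.png

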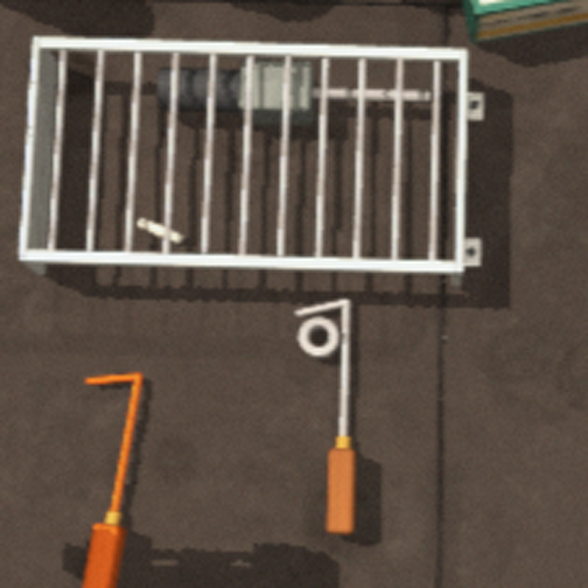

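View pics/s7.png

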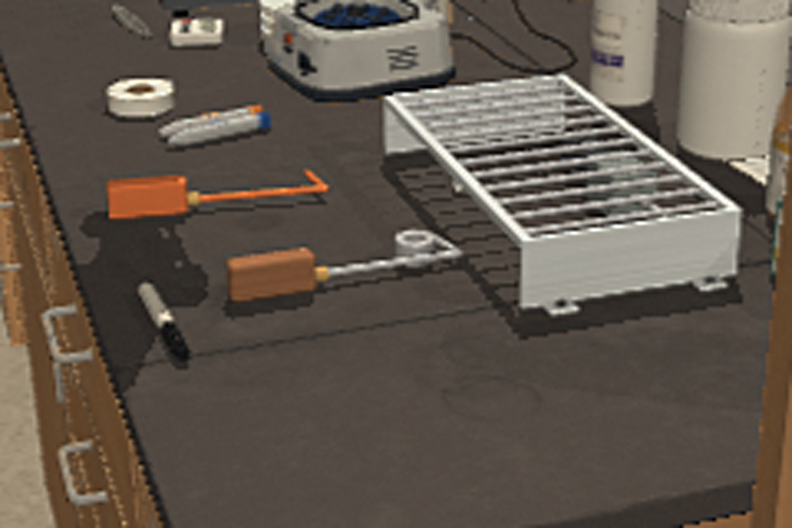

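```bash
python3 - <<'E'
from h import *
c=camera_params('top');f=lambda x,y,z:onz(170+(x+.5)/2.8-.5,60+(y+.5)/2.8-.5,z,c)
col=f(319,337,.02);print('collar',col,'clear',.643-col[0]-.017)
print('stir',f(140,223,.008),f(181,239,.008),'rod corner',f(346,301,.01),'handle',f(341,490,.032))
print(r.finish_job())
E
```

```text
collar [ 0.5925 -0.088   0.02  ] clear 0.03349803898782579
stir [0.6905 0.0672 0.008 ] [0.6771 0.0319 0.008 ] rod corner [ 0.6252 -0.1096  0.01  ] handle [ 0.4648 -0.1094  0.032 ]
the job is handed in; nothing more can be done
None
```

I hooked the collar from behind, drew it straight out from under the guard, laid the rod down flat and moved the arm clear. The job is handed in, at about 11.3 s of the 42 s allowed.

My last checks, from the top and side cameras:
- **Collar:** it lies flat in front of the guard at about (0.593, -0.088) m. Its rim is about 33 mm clear of the guard's front edge.
- **Stir bar:** its ends measure within about 2 mm of where they were at the start, so it was not moved as far as I can measure.
- **Rod:** it lies flat on the worktop beside the collar, with its handle at about (0.465, -0.109) m. I eased the hook about 4 mm off the collar before laying the rod down.
- **Forces:** the wrist force stayed under about 3 N in the readings taken after each move.

No check failed, and none disagreed with another.

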